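Set the phone tripod's column to its mark and cam it shut

TASK

Set up the little filming tripod: grip the round black knob on top of its sprung column, draw the column up until the lower edge of its orange ring is level with the top of the collar, and hold it there with the red lever still open for a moment. Without letting go of the knob or letting the column slip off the mark, turn the hand clockwise (seen from above) so that the side of a finger pushes the red lever round until it is fully shut. Finish still gripping the knob, with the column at its mark and the lever shut, and leave the things standing round about where they are.

Things in the scene. Friction and masses are not known exactly. Their poses are not given: they have to be found in the camera images.
- tripod: low three-footed tabletop tripod, stuck to the worktop by suction feet (it cannot move); feet reach out 101 mm from the axis. Origin on the worktop under the vertical axis of the column, z up; its yaw varies. The black hub and collar (up to 26 mm radius) end at 105 mm height.
- collar_top (a point): point on the column's axis at the top face of the collar, 105 mm above the worktop: the level to which the mark is drawn
- mark (a point): point on the column's axis at the lower edge of the orange ring (4 mm tall) on the steel column (14 mm thick); it rides with the column. At the start the ring is hidden 17 to 31 mm down inside the collar; it is at the mark when this point is level with collar_top
- knob (a point): middle of the knob's grip, on the column's axis: upright black ribbed cylinder, 30 mm in diameter, 45 mm tall (this point is 25 mm above its underside), on top of the column. It swivels freely about the vertical axis, so the hand can turn with it. With the column at its mark this point is 170 mm above the worktop, the knob's top 190 mm and its underside 40 mm above the collar.
- mast (a joint): how far the column is drawn out of the collar, m: 0.035 at the mark, starts at 0.004 to 0.018, stop at 0.060. A spring pulls it down with about 4 N at the mark (plus up to 2 N of friction when drawn up); if let go it sinks by more than 10 mm.
- cam (a joint): angle of the red cam lever about the column's axis, rad: starts open at 0 to 0.12, grows clockwise seen from above, 0.8 against its stop = fully shut. Stiff (about 0.08 N m, some 3 N at a finger); stays where it is left.
- paddle (a point): point in the red lever's upright paddle, 36 mm from the column's axis, 160 mm above the worktop; its x axis points radially outward. The paddle is a plate 8 mm thick standing radially from 22 to 50 mm from the axis, its top 171 mm above the worktop. A finger 22 mm wide on the knob meets it some 0.6 rad away: descend with the finger 0.9 to 1.0 rad counterclockwise of it.
- honey_jar: jar, 71 mm wide, 110 mm tall, standing to one side; origin at its underside. Leave it alone.
- salt_shaker: salt shaker, 44 mm wide, 90 mm tall; origin at its underside. Leave it alone.
- capsule_a: red coffee capsule, 38 mm wide, 28 mm tall; origin at its underside. Leave it alone.
- head: the knob itself as a body, origin at the middle of its underside; it carries the point knob

How it is judged:
By the outcome, as a careful person would: the job done as asked, in the order asked, and still so for the second after the job is handed in, while the arm keeps its last pose, push and grip.
It also fails if it takes over 38 s, if anything falls off the work surface, if the arm or the gripper's body presses on something with over 40 N, if the wrist force passes 120 N, or if a joint passes its speed limit or range.

ROBOT

A 6-joint arm with a two-finger parallel gripper is mounted at the origin on a cart in front of the work surface, level with it; the furniture and walls round the work are solid. World frame = base frame: x ahead of the robot, y to its left, z up, the work surface at z = 0. Lengths are in m, angles in degrees, forces in N, time in s.
With the tool pointing down it reaches from about 0.325 to 0.9 m from the base axis. Payload 6.1 kg.
Tool frame: the origin (TCP) lies midway between the tips of the shut fingers; the grasp point (between the pads) lies 19 mm behind it (hold_point_z is the distance from the TCP to the grasp point, in m); z points along the fingers, y is the line along which they close (so a half turn about z gives the same grasp; the last joint's range is limited). The gripper opens to 87 mm and grips with 3 to 60 N. Pads are 19 mm wide; open, the fingers measure 117 mm over their backs; the gripper's body (75 mm by 190 mm) begins 51 mm behind the grasp point.
Start: joints at [-83.715, 12.628, 87.462, -0, 79.91, -7.225], TCP at [0.146, -0.608, 0.223] pointing down, gripper open.
Joint ranges: [-170.65, 170.65], [-52.31, 119.04], [5.05, 147.46], [-71.25, 251.25], [11.57, 151.72], [-153.62, 153.62]. Speed limits (degrees/s): [147.25, 147.25, 172.46, 180, 180, 180].

INTERFACE

Orientations are given as a 3x3 rotation matrix whose columns are the frame's x, y, z axes.
In Python, from cell import * gives the robot as it stands.
- The arm moves only by the tool servo_tool, never from a script. Its arguments are lists of equal length, an entry for each row: "delta_rot": the turn, a rotation vector about the tool's x, y, z in parts of the range, where 1.0 means 2 pi rad, a list of three; "delta_pos": the shift along the tool's x, y, z in parts of the range, where 1.0 means 60 cm, a list of three; "claw": the finger opening in cm, from 0 to 8.7. In form: {"delta_rot": [[ax, ay, az], ...], "delta_pos": [[x, y, z], ...], "claw": [claw, ...]}. A call has 1 to 8 rows; each row is the pose to reach, as a shift and turn from the pose commanded when the call began, along the tool's axes at that moment; what a row does not reach only later rows make up. A row lasts 1/10 s, in which the tool goes at most 50 mm and 8.59 degrees, less where a joint would pass 70% of its speed; a pose out of reach is approached as far as the arm can. No shift or turn number may pass 1 either way. A call with a gripper value outside its range is refused whole. The fingers move at their own pace and stop on an object; "squeeze" is the grip in N (left out, the last holds). Time passes only in rows, so rows that repeat a pose let the fingers close. It gives the time, the measured TCP pose, the force, the opening and the grip force at its end, in the units of the state.
- get_obs(): the state, without advancing time (a new reading comes with each control period).
- get_image(name): name is "side" or "top" or "wrist"; returns a dict with "img" (384x512x3 uint8, blue, green, red), "fx", "fy", "cx", "cy" (pixels), "R" (3x3) and "t" (3): a world point X has camera coordinates R X + t. Camera axes: x right, y down, z forward; pixel columns grow to the right and rows downward; lengths in m; the calibration is good to about 2 mm. A picture is of the moment at which its call begins. There is no depth.
- hand_in(): hands the job in; it is judged then, once.
The state is a dict: "time": time; "qpos": joint angles; "dq": joint speeds; "tau": joint torques, N m; "position": TCP position; "tcp_rot": TCP orientation; "wrist_force": force on the tool from outside, world axes, zero at the start; "torque": the same for the moment, N m; "gripper_width": finger opening in m; "grip_force": force on a finger pad.
Only numpy, scipy, OpenCV 4.12 (cv2) and the standard library are available. Lean on these libraries where they do the work, as an engineer would, in place of code of your own. Each camera call takes 0.05 s, during which the arm holds its last target. There are 200 camera calls.

## Working session

There is one attempt and no reset: what is moved stays moved. The work goes in short steps, Python scripts to look and compute and a tool call to move; the robot and the scene stay as the last step left them, time stands still between calls to the robot, and variables do not carry over. Pictures are saved under pics/ and viewed, at most 10 in all, crops included, and the job is handed in when it is done.

Besides the shell and the picture viewer there is one more tool, called after ">>>" by a JSON object that holds its "method" and its "body". servo_tool: Moves the arm, as the interface text tells. Its arguments: {"type":"object","properties":{"delta_rot":{"type":"array"},"delta_pos":{"type":"array"},"claw":{"type":"array"},"squeeze":{"type":"number"}},"required":["delta_rot","delta_pos","claw"]}

```bash
mkdir -p pics; ls; python3 - <<'E'
from cell import *
import cv2,numpy as np
o=get_obs();print({k:np.round(v,4).tolist() for k,v in o.items()})
ims=[]
for n in("side","top"):
    d=get_image(n);ims.append(d["img"]);cv2.imwrite(f"pics/{n}0.png",d["img"]);print(n,d["fx"],d["cx"],d["cy"],np.round(d["R"],4).tolist(),np.round(d["t"],4).tolist(), (-d["R"].T@d["t"]).round(3))
E
```

```text
pics
{'time': 0.0, 'qpos': [-83.7164, 12.6755, 87.5255, -0.0017, 79.9116, -7.225], 'dq': [-0.0585, -0.0205, 0.0033, 0.0024, 0.0049, 0.0541], 'tau': [0.0028, -49.4608, -38.7371, 0.0702, 0.0575, -0.0001], 'position': [0.1459, -0.6071, 0.2214], 'tcp_rot': [[0.9723, 0.2336, -0.0002], [0.2336, -0.9723, 0.002], [0.0002, -0.002, -1.0]], 'wrist_force': [0.1031, -0.2739, 0.1158], 'torque': [-0.0327, -0.037, -0.0362], 'grip_force': 0.0, 'gripper_width': 0.0871}
side 410.74701776514905 258.55058229344905 188.00679074683782 [[0.9639, 0.2661, -0.0092], [0.2167, -0.804, -0.5537], [-0.1547, 0.5317, -0.8327]] [-0.4945, -0.0518, 1.0163] [ 0.645 -0.45   0.813]
top 372.18719027062843 250.9304693393809 187.11659567699883 [[-0.0287, -0.9996, -0.004], [-0.9966, 0.0289, -0.0769], [0.077, 0.0018, -0.997]] [0.0071, 0.5015, 0.921] [ 0.429 -0.009  0.957]
```

View pics/side0.png

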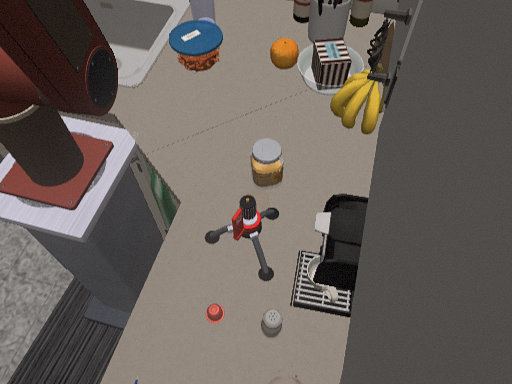

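View pics/top0.png

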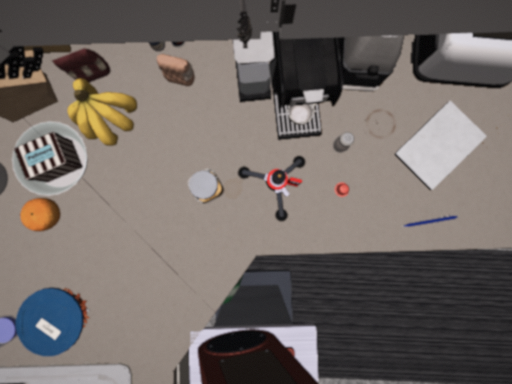

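The tripod is at about (248,215) in the side view and (278,180) in the top view. The lever paddle points right (about −y) in the top view, the honey jar stands to the +y side, and the capsule and shaker to the −y side. I'll zoom in on the tripod.

```bash
cat > h.py <<'E'
from cell import *
import cv2,numpy as np
def ray(d,u,v):
    r=d["R"].T@np.array([(u-d["cx"])/d["fx"],(v-d["cy"])/d["fy"],1]);return -d["R"].T@d["t"],r/np.linalg.norm(r)
def plane(d,u,v,z):
    c,r=ray(d,u,v);return c+r*(z-c[2])/r[2]
def tri(rs):
    A=sum(np.eye(3)-np.outer(r,r) for c,r in rs);b=sum((np.eye(3)-np.outer(r,r))@c for c,r in rs);return np.linalg.solve(A,b)
def proj(d,X):
    p=d["R"]@np.asarray(X)+d["t"];return np.array([d["fx"]*p[0]/p[2]+d["cx"],d["fy"]*p[1]/p[2]+d["cy"]])
E
python3 - <<'E'
from h import *
s=get_image("side");t=get_image("top")
a=cv2.resize(s["img"][185:285,200:300],(400,400),interpolation=cv2.INTER_CUBIC)
b=cv2.resize(t["img"][140:220,240:320],(400,400),interpolation=cv2.INTER_CUBIC)
cv2.imwrite("pics/crop0.png",np.hstack([a,b]))
E
```

```text
(no output)
```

View pics/crop0.png

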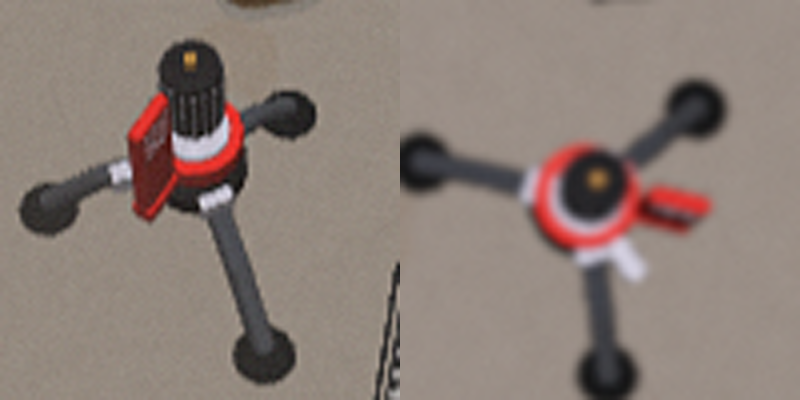

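```bash
python3 - <<'E'
from h import *
s=get_image("side");t=get_image("top")
S=lambda x,y:(200+x/4-.375,185+y/4-.375); T=lambda x,y:(240+(x-400)/5-.4,140+y/5-.4)
k=tri([ray(s,*S(190,60)),ray(t,*T(597,180))]);print("knobtop",k)
ft=np.array([plane(t,*T(*p),.01) for p in((697,108),(422,161),(607,375))]);fs=np.array([plane(s,*S(*p),.01) for p in((288,114),(50,209),(265,355))])
def cc(f):
    A=np.c_[2*f[:,:2],np.ones(3)];q=np.linalg.solve(A,(f[:,:2]**2).sum(1));return q[:2]
print(cc(ft),cc(fs),ft.round(3).tolist(),fs.round(3).tolist())
for z in(.171,):
  print("paddle top pts T:",[plane(t,*T(*p),z).round(4).tolist() for p in((712,206),(648,190),(703,215),(640,200))])
  print("paddle S:",[plane(s,*S(*p),z).round(4).tolist() for p in((166,97),(130,135))])
print("collar top ring T", plane(t,*T(586,195),.113))
for n,d in(("s",s),("t",t)):
  print(n,[proj(d,[k[0],k[1],z]).round(1).tolist() for z in(.105,.171)])
print([plane(s,*S(203,169),z).round(4).tolist() for z in (.105,.115)])
# jar, shaker, capsule
print("jar",plane(t,203,184,.11),"salt",plane(t,346,140,.09),"cap",plane(t,343,189,.028))
E
```

```text
knobtop [ 0.51228835 -0.06844484  0.16767592]
[ 0.51227066 -0.06839465] [ 0.51408071 -0.07349381] [[0.565, -0.132, 0.01], [0.542, 0.009, 0.01], [0.43, -0.082, 0.01]] [[0.542, 0.004, 0.01], [0.432, -0.087, 0.01], [0.567, -0.138, 0.01]]
paddle top pts T: [[0.5001, -0.1162, 0.171], [0.5077, -0.0894, 0.171], [0.4964, -0.1123, 0.171], [0.5035, -0.0858, 0.171]]
paddle S: [[0.5074, -0.0926, 0.171], [0.4975, -0.1157, 0.171]]
collar top ring T [ 0.51203101 -0.06699172  0.113     ]
s [[248.5, 216.3], [247.4, 198.6]]
t [[277.2, 178.8], [279.3, 175.7]]
[[0.5224, -0.0901, 0.105], [0.5241, -0.0952, 0.115]]
jar [0.50484135 0.10172907 0.11      ] salt [ 0.60089428 -0.23464885  0.09      ] cap [ 0.48946446 -0.23729979  0.028     ]
```

Careful with the scale: shifts go in shares of 60 cm and turns go in shares of 2 pi rad. That gives: 22 cm / 60 = 0.3667, -3.2 cm / 60 = -0.0533, -0.2 rad / 6.2832 = -0.0318.

>>> {"method": "servo_tool", "body": {"delta_rot": [[0, 0, 0], [0, 0, 0], [0, 0, -0.008], [0, 0, -0.0159], [0, 0, -0.0239], [0, 0, -0.0318], [0, 0, -0.0318], [0, 0, -0.0318]], "delta_pos": [[0.0167, -0.015, 0], [0.0583, -0.0533, 0], [0.1167, -0.1067, 0], [0.175, -0.1583, 0], [0.2333, -0.2117, 0], [0.2917, -0.265, 0], [0.3417, -0.31, 0], [0.3667, -0.3333, 0]], "claw": [8.7, 8.7, 8.7, 8.7, 8.7, 8.7, 8.7, 8.7], "squeeze": 30}}

```text
time: 1.1
position: [0.3148, -0.3583, 0.2226]
tcp_rot: [[0.905, 0.425, 0.001], [0.425, -0.905, 0.001], [0.001, -0.0, -1.0]]
wrist_force: [-0.2, 0.3, 0.5]
gripper_width: 0.087
grip_force: 0.0
```

In the tool's units: 30.4 cm / 60 = 0.5067, 29 cm / 60 = 0.4833, -0.18 rad / 6.2832 = -0.0286.

>>> {"method": "servo_tool", "body": {"delta_rot": [[0, 0, 0], [0, 0, -0.008], [0, 0, -0.0159], [0, 0, -0.0239], [0, 0, -0.0286], [0, 0, -0.0286], [0, 0, -0.0286], [0, 0, -0.0286]], "delta_pos": [[0.0333, -0.02, 0], [0.1, -0.06, 0], [0.1833, -0.11, 0], [0.2667, -0.16, 0], [0.35, -0.21, 0], [0.4333, -0.2583, 0], [0.4833, -0.2883, 0], [0.5067, -0.3017, 0]], "claw": [8.7, 8.7, 8.7, 8.7, 8.7, 8.7, 8.7, 8.7]}}

```text
time: 1.9
position: [0.5132, -0.0657, 0.2227]
tcp_rot: [[0.815, 0.579, 0.001], [0.579, -0.815, 0.001], [0.001, -0.0, -1.0]]
wrist_force: [-0.3, -0.7, -0.1]
gripper_width: 0.0869
grip_force: 0.0
```

```bash
python3 - <<'E'
from h import *
s=get_image("side");w=get_image("wrist")
o=get_obs();print(o["position"],o["tcp_rot"].round(3).tolist(),o["qpos"].round(1))
a=cv2.resize(s["img"][130:270,175:315],(400,400),interpolation=cv2.INTER_CUBIC)
cv2.imwrite("pics/w1.png",np.hstack([a,cv2.resize(w["img"],(400,400))]))
print(proj(w,[.5123,-.0695,.168]),proj(w,[.498,-.1145,.171]))
E
```

```text
[ 0.51351759 -0.06513229  0.22256152] [[0.813, 0.582, 0.001], [0.582, -0.813, 0.001], [0.001, -0.001, -1.0]] [-1.600e+01 -2.200e+00  1.033e+02  1.000e-01  7.880e+01  3.840e+01]
[260.05958454 214.58494999] [300.15619732 266.78231884]
```

View pics/w1.png

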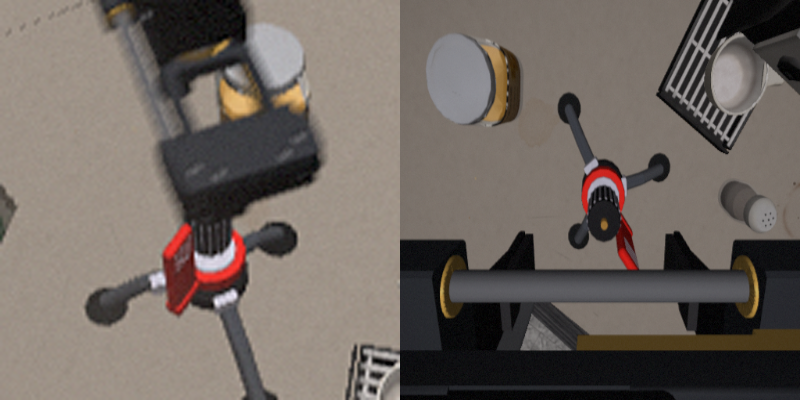

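The wrist view shows the knob's gold centre at about (261,216), against a predicted (260,215), so the calibration holds. The paddle lies to one side of the finger line, clear of both fingers. I'll descend now.

In the tool's units: 9.5 cm / 60 = 0.1583, 1.5 cm / 60 = 0.025.

>>> {"method": "servo_tool", "body": {"delta_rot": [[0, 0, 0], [0, 0, 0], [0, 0, 0], [0, 0, 0], [0, 0, 0], [0, 0, 0], [0, 0, 0], [0, 0, 0]], "delta_pos": [[-0.005, 0.0033, 0], [-0.005, 0.0033, 0.025], [-0.005, 0.0033, 0.0583], [-0.005, 0.0033, 0.0917], [-0.005, 0.0033, 0.1167], [-0.005, 0.0033, 0.1383], [-0.005, 0.0033, 0.1533], [-0.005, 0.0033, 0.1583]], "claw": [8.7, 8.7, 8.7, 8.7, 8.7, 8.7, 8.7, 8.7]}}

```text
time: 2.8
position: [0.5104, -0.073, 0.1264]
tcp_rot: [[0.817, 0.577, -0.001], [0.577, -0.817, 0.0], [-0.001, -0.001, -1.0]]
wrist_force: [-0.5, 0.5, 0.0]
gripper_width: 0.0868
grip_force: 0.0
```

>>> {"method": "servo_tool", "body": {"delta_rot": [[0, 0, 0], [0, 0, 0]], "delta_pos": [[0, 0, 0], [0, 0, 0]], "claw": [8.7, 8.7]}}

```text
time: 3.0
position: [0.5117, -0.073, 0.1282]
tcp_rot: [[0.816, 0.578, 0.001], [0.578, -0.816, -0.0], [0.001, 0.001, -1.0]]
wrist_force: [0.7, -0.9, -1.3]
gripper_width: 0.0867
grip_force: 0.0
```

```bash
python3 - <<'E'
from h import *
s=get_image("side");w=get_image("wrist")
a=cv2.resize(s["img"][150:270,185:305],(400,400),interpolation=cv2.INTER_CUBIC)
cv2.imwrite("pics/w2.png",np.hstack([a,cv2.resize(w["img"],(400,400))]))
o=get_obs();print(o["position"],o["wrist_force"])
print("pred gold",proj(w,[.5123,-.0685,.168]))
E
```

```text
[ 0.51173031 -0.07292351  0.12839594] [ 0.24603053 -0.73624841  0.07285011]
pred gold [245.64358987 272.91683788]
```

View pics/w2.png

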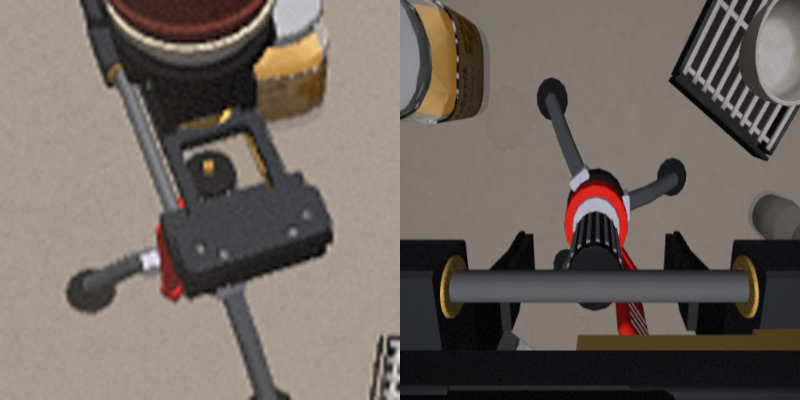

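The open gripper straddles the knob, with the paddle clear. The knob centre is at about column 250, against the mid-finger column of 256, so it sits about 2 mm off-centre. I'll shift to correct that and close.

In the tool's units: -0.2 cm / 60 = -0.0033, 0.1 cm / 60 = 0.0017.

>>> {"method": "servo_tool", "body": {"delta_rot": [[0, 0, 0], [0, 0, 0], [0, 0, 0], [0, 0, 0], [0, 0, 0], [0, 0, 0], [0, 0, 0], [0, 0, 0]], "delta_pos": [[0.0033, -0.0033, 0.0017], [0.0033, -0.0033, 0.0017], [0.0033, -0.0033, 0.0017], [0.0033, -0.0033, 0.0017], [0.0033, -0.0033, 0.0017], [0.0033, -0.0033, 0.0017], [0.0033, -0.0033, 0.0017], [0.0033, -0.0033, 0.0017]], "claw": [8.7, 6, 4.5, 3.5, 2.8, 2.0, 2.0, 2.0], "squeeze": 35}}

```text
time: 3.9
position: [0.5115, -0.07, 0.1265]
tcp_rot: [[0.816, 0.578, -0.0], [0.578, -0.816, 0.0], [0.0, -0.0, -1.0]]
wrist_force: [-0.5, -0.7, 0.3]
gripper_width: 0.0387
grip_force: 0.0
```

>>> {"method": "servo_tool", "body": {"delta_rot": [[0, 0, 0], [0, 0, 0], [0, 0, 0]], "delta_pos": [[0, 0, 0], [0, 0, 0], [0, 0, 0]], "claw": [2.0, 2.0, 2.0]}}

```text
time: 4.2
position: [0.5116, -0.0701, 0.1266]
tcp_rot: [[0.816, 0.578, 0.0], [0.578, -0.816, -0.0], [0.0, 0.0, -1.0]]
wrist_force: [0.5, -0.4, -0.3]
gripper_width: 0.029
grip_force: 35.0
```

```bash
python3 - <<'E'
from h import *
o=get_obs();R=o["tcp_rot"]
print(o["time"],o["position"],o["gripper_width"],o["grip_force"],"F tool",(R.T@o["wrist_force"]).round(2),"M",(R.T@o["torque"]).round(3),R.round(4).tolist())
E
```

```text
4.2 [ 0.51162509 -0.07011253  0.12657637] 0.02900381889474926 34.9785684607923 F tool [0.16 0.62 0.32] M [-0.143  0.005 -0.021] [[0.8163, 0.5776, 0.0002], [0.5776, -0.8163, -0.0002], [0.0, 0.0002, -1.0]]
```

In the tool's units: -1.9 cm / 60 = -0.0317, -1.8 cm / 60 = -0.03.

>>> {"method": "servo_tool", "body": {"delta_rot": [[0, 0, 0], [0, 0, 0], [0, 0, 0], [0, 0, 0], [0, 0, 0], [0, 0, 0], [0, 0, 0], [0, 0, 0]], "delta_pos": [[0, 0, -0.005], [0, 0, -0.01], [0, 0, -0.015], [0, 0, -0.02], [0, 0, -0.025], [0, 0, -0.03], [0, 0, -0.0317], [0, 0, -0.0317]], "claw": [2.0, 2.0, 2.0, 2.0, 2.0, 2.0, 2.0, 2.0]}}

```text
time: 5.0
position: [0.5116, -0.0701, 0.1458]
tcp_rot: [[0.816, 0.578, 0.0], [0.578, -0.816, -0.0], [-0.0, 0.0, -1.0]]
wrist_force: [0.8, -1.3, -1.2]
gripper_width: 0.029
grip_force: 35.0
```

```bash
python3 - <<'E'
from h import *
o=get_obs();R=o["tcp_rot"]
print(o["time"],o["position"],o["gripper_width"],o["grip_force"],"F",o["wrist_force"].round(2),"M",(R.T@o["torque"]).round(3))
s=get_image("side");w=get_image("wrist");cv2.imwrite("pics/s3raw.png",s["img"]);cv2.imwrite("pics/w3raw.png",w["img"])
def crop(d,c,h): 
    u,v=c.astype(int);return cv2.resize(d["img"][max(0,v-h):v+h,max(0,u-h):u+h],(400,400),interpolation=cv2.INTER_CUBIC),(u,v)
a,ca=crop(s,proj(s,[.512,-.07,.12]),25);b,cb=crop(w,proj(w,[.512,-.07,.115]),80);print(ca,cb)
cv2.imwrite("pics/l3.png",np.hstack([a,b]))
E
```

```text
5.0 [ 0.51159769 -0.07009172  0.1458224 ] 0.02903033587493789 34.97682608664036 F [ 0.77 -1.33 -1.21] M [-0.273 -0.032 -0.006]
(np.int64(247), np.int64(213)) (np.int64(254), np.int64(217))
```

View pics/l3.png

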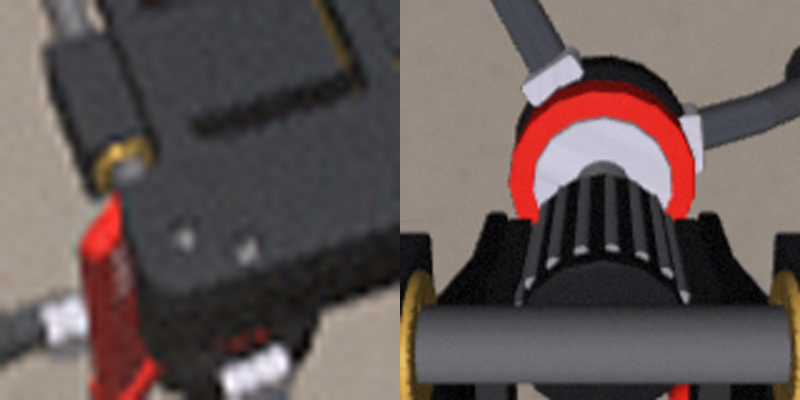

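```bash
python3 - <<'E'
from h import *
w=get_image("wrist");o=get_obs();x=o["tcp_rot"][:,0]
print(o["time"],o["wrist_force"])
ax=np.array([.5123,-.0698,0])
for z in np.arange(.115,.2,.005): print(round(z,3),"far rim",proj(w,ax+.015*x+[0,0,z]).round(1), "collar r26 far",proj(w,ax+.026*x+[0,0,z]).round(1) if z<.125 else "")
cv2.imwrite("pics/w4.png",cv2.resize(w["img"][150:310,170:340],(800,600)[::1],interpolation=cv2.INTER_CUBIC))
E
```

```text
5.15 [ 0.92216583 -1.49079617 -1.15017341]
0.115 far rim [254.3 193.6] collar r26 far [254.3 175.7]
0.12 far rim [254.3 196.1] collar r26 far [254.3 177.7]
0.125 far rim [254.3 198.6] collar r26 far 
0.13 far rim [254.3 201.3] collar r26 far 
0.135 far rim [254.3 204.2] collar r26 far 
0.14 far rim [254.3 207.2] collar r26 far 
0.145 far rim [254.2 210.3] collar r26 far 
0.15 far rim [254.2 213.7] collar r26 far 
0.155 far rim [254.2 217.2] collar r26 far 
0.16 far rim [254.2 221. ] collar r26 far 
0.165 far rim [254.2 225. ] collar r26 far 
0.17 far rim [254.2 229.2] collar r26 far 
0.175 far rim [254.2 233.8] collar r26 far 
0.18 far rim [254.2 238.6] collar r26 far 
0.185 far rim [254.1 243.8] collar r26 far 
0.19 far rim [254.1 249.4] collar r26 far 
0.195 far rim [254.1 255.4] collar r26 far
```

View pics/w4.png

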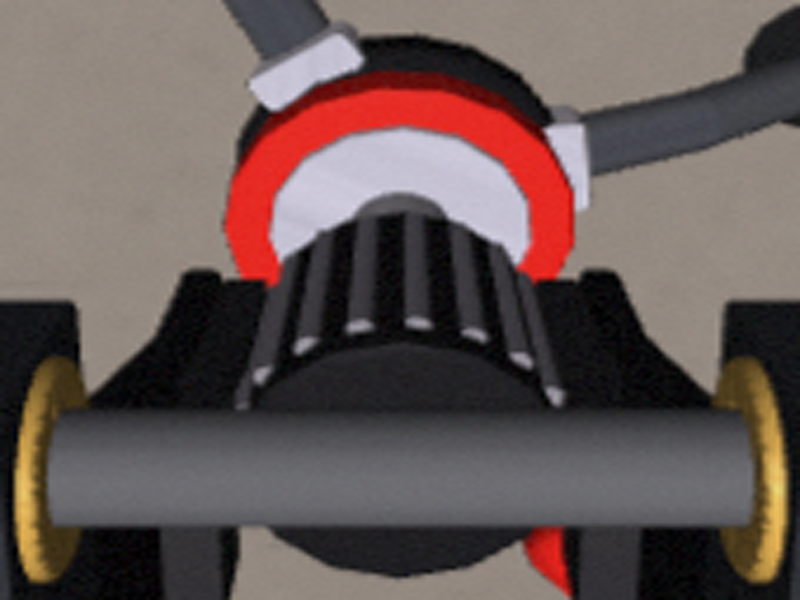

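The knob rose with the hand: its underside is now at about 0.139 m. Steel column shows at the collar hole (crop (400,200)) with no orange yet, so I'll creep up and watch for orange by number.

In the tool's units: -0.3 cm / 60 = -0.005, -0.15 cm / 60 = -0.0025.

>>> {"method": "servo_tool", "body": {"delta_rot": [[0, 0, 0], [0, 0, 0], [0, 0, 0]], "delta_pos": [[0, 0, -0.0025], [0, 0, -0.005], [0, 0, -0.005]], "claw": [2.0, 2.0, 2.0]}}

```text
time: 5.45
position: [0.5116, -0.0701, 0.1486]
tcp_rot: [[0.816, 0.578, 0.0], [0.578, -0.816, -0.0], [-0.0, 0.0, -1.0]]
wrist_force: [1.6, -1.8, -2.3]
gripper_width: 0.0289
grip_force: 35.0
```

```bash
cat >> h.py <<'E'
def look():
    o=get_obs();w=get_image("wrist");print(o["time"],o["position"].round(4),o["wrist_force"].round(1),o["gripper_width"].round(4),o["grip_force"].round(1))
    for u in (250,254,258): print(u,[tuple(int(c) for c in w["img"][v,u]) for v in range(196,210)])
    h=cv2.cvtColor(w["img"][185:215,235:275],cv2.COLOR_BGR2HSV)
    m=(h[...,0]>=7)&(h[...,0]<=25)&(h[...,1]>120)&(h[...,2]>80);v,u=np.nonzero(m);print("orange",m.sum(),(v.min()+185,v.max()+185,u.min()+235,u.max()+235) if m.any() else "")
E
python3 -c "from h import *;look()"
```

```text
Traceback (most recent call last):
  File "h.py", line 12, in look
    o=get_obs();w=get_image("wrist");print(o["time"],o["position"].round(4),o["wrist_force"].round(1),o["gripper_width"].round(4),o["grip_force"].round(1))
                                                                                                      ^^^^^^^^^^^^^^^^^^^^^^^^
AttributeError: 'float' object has no attribute 'round'
```

```bash
sed -i 's/o\["gripper_width"\].round(4),o\["grip_force"\].round(1)/o["gripper_width"],o["grip_force"]/' h.py
python3 -c "from h import *;look()"
```

```text
5.5 [ 0.5116 -0.0701  0.1486] [ 2.8 -1.8 -3.1] 0.029263514395501712 34.970940900966525
250 [(213, 196, 200), (210, 193, 196), (214, 197, 199), (214, 197, 201), (183, 169, 172), (121, 113, 116), (94, 90, 91), (94, 91, 93), (94, 89, 92), (95, 89, 91), (93, 88, 89), (61, 59, 59), (34, 33, 30), (30, 27, 26)]
254 [(209, 192, 196), (212, 194, 196), (211, 193, 196), (191, 176, 178), (126, 116, 120), (92, 86, 88), (92, 86, 88), (94, 88, 91), (92, 88, 88), (89, 84, 85), (66, 62, 62), (27, 25, 25), (11, 0, 5), (12, 9, 9)]
258 [(211, 193, 198), (211, 193, 198), (210, 193, 196), (209, 193, 196), (146, 135, 139), (92, 88, 90), (80, 78, 80), (83, 78, 80), (81, 78, 81), (81, 77, 80), (78, 74, 76), (68, 64, 66), (60, 53, 57), (57, 54, 58)]
orange 0
```

In the tool's units: -0.15 cm / 60 = -0.0025, -0.1 cm / 60 = -0.0017.

>>> {"method": "servo_tool", "body": {"delta_rot": [[0, 0, 0], [0, 0, 0], [0, 0, 0]], "delta_pos": [[0, 0, -0.0017], [0, 0, -0.0025], [0, 0, -0.0025]], "claw": [2.0, 2.0, 2.0]}}

```text
time: 5.85
position: [0.5116, -0.0701, 0.15]
tcp_rot: [[0.816, 0.578, -0.0], [0.578, -0.816, -0.0], [-0.0, 0.0, -1.0]]
wrist_force: [2.5, -3.0, -4.0]
gripper_width: 0.029
grip_force: 35.0
```

```bash
python3 - <<'E'
from h import *
look()
w=get_image("wrist");o=get_obs();x=o["tcp_rot"][:,0];ax=np.array([.5123,-.0698,0]);print("cam",-w["R"].T@w["t"])
for z in(.105,.113,.145):print(z,[proj(w,ax+r*x+[0,0,z])[1].round(1) for r in(-.007,.007,.009,.015,.020,.026)])
E
```

```text
5.85 [ 0.5116 -0.0701  0.15  ] [ 2.5 -3.  -4. ] 0.028971007368044376 34.96783884242177
250 [(213, 195, 198), (211, 195, 197), (214, 197, 200), (157, 178, 209), (86, 138, 180), (86, 99, 117), (93, 92, 93), (92, 88, 90), (95, 89, 93), (95, 88, 91), (95, 91, 92), (57, 52, 54), (28, 29, 27), (32, 30, 30)]
254 [(212, 196, 198), (210, 194, 196), (151, 163, 190), (93, 123, 153), (87, 92, 102), (91, 86, 87), (93, 87, 89), (91, 87, 89), (92, 86, 89), (91, 85, 89), (65, 63, 62), (31, 28, 28), (4, 8, 4), (15, 12, 13)]
258 [(211, 194, 199), (212, 194, 198), (177, 170, 183), (98, 131, 177), (75, 92, 117), (82, 77, 80), (84, 79, 82), (80, 76, 77), (81, 78, 80), (82, 78, 79), (78, 74, 77), (65, 61, 64), (59, 55, 58), (62, 58, 58)]
orange 13 (np.int64(199), np.int64(207), np.int64(245), np.int64(265))
cam [ 0.57139573 -0.02816905  0.31251327]
0.105 [np.float64(219.7), np.float64(199.2), np.float64(196.3), np.float64(187.2), np.float64(179.6), np.float64(170.4)]
0.113 [np.float64(224.2), np.float64(203.1), np.float64(200.0), np.float64(190.7), np.float64(182.8), np.float64(173.2)]
0.145 [np.float64(246.2), np.float64(221.9), np.float64(218.4), np.float64(207.6), np.float64(198.5), np.float64(187.3)]
```

The wrist camera faces the column's near side, and orange has started to appear at the collar edge (row 199). I'll go on in 1 mm steps and log the total orange.

In the tool's units: -0.1 cm / 60 = -0.0017.

>>> {"method": "servo_tool", "body": {"delta_rot": [[0, 0, 0], [0, 0, 0]], "delta_pos": [[0, 0, -0.0017], [0, 0, -0.0017]], "claw": [2.0, 2.0]}}

```text
time: 6.15
position: [0.5116, -0.0701, 0.1511]
tcp_rot: [[0.816, 0.578, 0.0], [0.578, -0.816, -0.0], [-0.0, 0.0, -1.0]]
wrist_force: [2.9, -3.4, -3.1]
gripper_width: 0.0293
grip_force: 35.0
```

```bash
cat >> h.py <<'E'
def look2():
    o=get_obs();w=get_image("wrist");I=w["img"].astype(float);print(o["time"],o["position"].round(4),o["wrist_force"].round(1))
    P=I[190:207,249:260];d=(P[...,2]-P[...,0]).clip(0);print("RB sum per col",(d.sum(0)/94).round(2),"mean",(d.sum(0)/94).mean().round(3))
    print("row mean BGR",[(190+i,)+tuple(int(c) for c in P[i,3:8].mean(0)) for i in range(2,17)])
E
python3 -c "from h import *;look2()"
```

```text
6.15 [ 0.5116 -0.0701  0.1511] [ 2.9 -3.4 -3.1]
RB sum per col [1.53 2.07 1.9  1.73 1.9  1.96 1.49 1.84 2.22 2.02 1.59] mean 1.842
row mean BGR [(192, 210, 194, 196), (193, 211, 194, 197), (194, 212, 194, 197), (195, 211, 194, 197), (196, 211, 193, 196), (197, 211, 193, 197), (198, 122, 129, 166), (199, 60, 109, 156), (200, 86, 96, 114), (201, 91, 86, 89), (202, 91, 86, 87), (203, 90, 85, 87), (204, 90, 85, 87), (205, 91, 85, 88), (206, 65, 62, 63)]
```

In the tool's units: -0.1 cm / 60 = -0.0017.

>>> {"method": "servo_tool", "body": {"delta_rot": [[0, 0, 0], [0, 0, 0]], "delta_pos": [[0, 0, -0.0017], [0, 0, -0.0017]], "claw": [2.0, 2.0]}}

```text
time: 6.4
position: [0.5116, -0.0701, 0.1522]
tcp_rot: [[0.816, 0.578, 0.0], [0.578, -0.816, -0.0], [0.0, 0.0, -1.0]]
wrist_force: [2.0, -2.8, -3.9]
gripper_width: 0.0292
grip_force: 35.0
```

```bash
python3 -c "from h import *;look2()"
```

```text
6.4 [ 0.5116 -0.0701  0.1522] [ 2.  -2.8 -3.9]
RB sum per col [2.17 2.82 2.45 2.05 2.59 2.76 2.18 2.56 2.63 2.07 2.3 ] mean 2.416
row mean BGR [(192, 211, 194, 197), (193, 211, 194, 197), (194, 211, 194, 197), (195, 210, 193, 196), (196, 210, 193, 196), (197, 156, 155, 175), (198, 70, 100, 153), (199, 56, 106, 154), (200, 84, 95, 112), (201, 92, 86, 89), (202, 92, 86, 88), (203, 91, 87, 88), (204, 90, 85, 87), (205, 90, 86, 87), (206, 66, 63, 63)]
```

In the tool's units: -0.1 cm / 60 = -0.0017.

>>> {"method": "servo_tool", "body": {"delta_rot": [[0, 0, 0], [0, 0, 0]], "delta_pos": [[0, 0, -0.0017], [0, 0, -0.0017]], "claw": [2.0, 2.0]}}

```text
time: 6.65
position: [0.5115, -0.07, 0.1531]
tcp_rot: [[0.816, 0.578, -0.0], [0.578, -0.816, -0.0], [-0.0, 0.0, -1.0]]
wrist_force: [3.0, -2.6, -4.0]
gripper_width: 0.0293
grip_force: 35.0
```

```bash
python3 -c "from h import *;look2()"
```

```text
6.65 [ 0.5115 -0.07    0.1531] [ 3.  -2.6 -4. ]
RB sum per col [2.56 3.22 3.15 2.84 3.11 3.12 2.68 2.99 3.34 3.05 2.68] mean 2.977
row mean BGR [(192, 211, 194, 197), (193, 210, 193, 196), (194, 212, 194, 197), (195, 211, 193, 196), (196, 210, 193, 195), (197, 122, 122, 153), (198, 24, 77, 143), (199, 56, 107, 154), (200, 86, 97, 114), (201, 92, 87, 88), (202, 91, 84, 87), (203, 91, 86, 88), (204, 90, 86, 87), (205, 90, 86, 87), (206, 65, 61, 63)]
```

In the tool's units: -0.1 cm / 60 = -0.0017.

>>> {"method": "servo_tool", "body": {"delta_rot": [[0, 0, 0], [0, 0, 0]], "delta_pos": [[0, 0, -0.0017], [0, 0, -0.0017]], "claw": [2.0, 2.0]}}

```text
time: 6.9
position: [0.5116, -0.0701, 0.1541]
tcp_rot: [[0.816, 0.578, 0.0], [0.578, -0.816, -0.0], [-0.0, 0.0, -1.0]]
wrist_force: [2.3, -2.3, -4.6]
gripper_width: 0.0292
grip_force: 35.0
```

```bash
python3 -c "from h import *;look2()"
```

```text
6.9 [ 0.5116 -0.0701  0.1541] [ 2.3 -2.3 -4.6]
RB sum per col [2.5  3.21 3.12 2.8  3.22 3.09 2.68 3.03 3.34 3.02 2.69] mean 2.973
row mean BGR [(192, 212, 194, 197), (193, 211, 194, 197), (194, 212, 194, 197), (195, 210, 193, 196), (196, 211, 193, 196), (197, 122, 123, 153), (198, 21, 76, 143), (199, 55, 107, 154), (200, 85, 96, 112), (201, 92, 87, 88), (202, 90, 85, 86), (203, 92, 87, 88), (204, 89, 85, 87), (205, 90, 84, 86), (206, 66, 62, 64)]
```

Orange saturates at TCP z of about 0.1533 m, and the first orange appeared at about 0.1493 m, 4 mm lower, which agrees with the ring height. I'll come back 0.8 mm and hold.

In the tool's units: 0.08 cm / 60 = 0.0013.

>>> {"method": "servo_tool", "body": {"delta_rot": [[0, 0, 0], [0, 0, 0], [0, 0, 0], [0, 0, 0], [0, 0, 0], [0, 0, 0], [0, 0, 0], [0, 0, 0]], "delta_pos": [[0, 0, 0.0013], [0, 0, 0.0013], [0, 0, 0.0013], [0, 0, 0.0013], [0, 0, 0.0013], [0, 0, 0.0013], [0, 0, 0.0013], [0, 0, 0.0013]], "claw": [2.0, 2.0, 2.0, 2.0, 2.0, 2.0, 2.0, 2.0]}}

```text
time: 7.75
position: [0.5116, -0.07, 0.1533]
tcp_rot: [[0.816, 0.578, 0.0], [0.578, -0.816, -0.0], [0.0, 0.0, -1.0]]
wrist_force: [0.8, -3.6, -2.0]
gripper_width: 0.0293
grip_force: 35.0
```

>>> {"method": "servo_tool", "body": {"delta_rot": [[0, 0, 0], [0, 0, 0], [0, 0, 0], [0, 0, 0], [0, 0, 0], [0, 0, 0], [0, 0, 0], [0, 0, 0]], "delta_pos": [[0, 0, 0], [0, 0, 0], [0, 0, 0], [0, 0, 0], [0, 0, 0], [0, 0, 0], [0, 0, 0], [0, 0, 0]], "claw": [2.0, 2.0, 2.0, 2.0, 2.0, 2.0, 2.0, 2.0]}}

```text
time: 8.55
position: [0.5116, -0.07, 0.1533]
tcp_rot: [[0.816, 0.578, 0.0], [0.578, -0.816, -0.0], [0.0, 0.0, -1.0]]
wrist_force: [2.1, -2.0, -2.0]
gripper_width: 0.0291
grip_force: 35.0
```

```bash
python3 - <<'E'
from h import *
look2();o=get_obs();R=o["tcp_rot"];print((R.T@o["torque"]).round(3),(R.T@o["wrist_force"]).round(2),o["qpos"].round(1))
E
```

```text
8.55 [ 0.5116 -0.07    0.1533] [ 2.1 -2.  -2. ]
RB sum per col [3.57 3.48 3.15 2.78 2.93 3.09 3.11 3.13 3.3  3.06 2.73] mean 3.12
row mean BGR [(192, 211, 194, 197), (193, 211, 194, 197), (194, 211, 194, 196), (195, 210, 193, 196), (196, 211, 194, 196), (197, 121, 122, 152), (198, 23, 74, 140), (199, 54, 109, 158), (200, 83, 96, 114), (201, 92, 87, 88), (202, 91, 86, 87), (203, 91, 86, 89), (204, 90, 85, 87), (205, 90, 86, 88), (206, 67, 63, 65)]
[-0.748 -0.092  0.06 ] [-0.56  3.76  2.15] [-16.5   1.3 107.6  -0.   71.1  38.2]
```

Held on the mark for 1.6 s with the lever open. Now I'll turn clockwise, watching the torque.

In the tool's units: 0.3 rad / 6.2832 = 0.0477.

>>> {"method": "servo_tool", "body": {"delta_rot": [[0, 0, 0.0048], [0, 0, 0.0127], [0, 0, 0.0223], [0, 0, 0.0318], [0, 0, 0.0414], [0, 0, 0.0477], [0, 0, 0.0477], [0, 0, 0.0477]], "delta_pos": [[0, 0, 0], [0, 0, 0], [0, 0, 0], [0, 0, 0], [0, 0, 0], [0, 0, 0], [0, 0, 0], [0, 0, 0]], "claw": [2.0, 2.0, 2.0, 2.0, 2.0, 2.0, 2.0, 2.0]}}

```text
time: 9.4
position: [0.5114, -0.0695, 0.1531]
tcp_rot: [[0.95, 0.312, -0.001], [0.312, -0.95, 0.001], [-0.0, -0.001, -1.0]]
wrist_force: [0.8, 0.7, -1.2]
gripper_width: 0.0294
grip_force: 35.6
```

```bash
cat >> h.py <<'E'
def st():
    o=get_obs();R=o["tcp_rot"];print(o["time"],o["position"].round(4),"M",(R.T@o["torque"]).round(3),"F",(R.T@o["wrist_force"]).round(2),"yaw_y",np.degrees(np.arctan2(R[1,1],R[0,1])).round(2),o["qpos"][5].round(1),o["grip_force"])
E
python3 -c "from h import *;st()"
```

```text
9.4 [ 0.5114 -0.0695  0.1531] M [-0.143  0.114 -0.108] F [ 0.98 -0.38  1.15] yaw_y -71.83 55.3 35.57016232836759
```

In the tool's units: 0.38 rad / 6.2832 = 0.0605.

>>> {"method": "servo_tool", "body": {"delta_rot": [[0, 0, 0.0064], [0, 0, 0.0159], [0, 0, 0.0255], [0, 0, 0.035], [0, 0, 0.0446], [0, 0, 0.0541], [0, 0, 0.0605], [0, 0, 0.0637]], "delta_pos": [[0, 0, 0], [0, 0, 0], [0, 0, 0], [0, 0, 0], [0, 0, 0], [0, 0, 0], [0, 0, 0], [0, 0, 0]], "claw": [2.0, 2.0, 2.0, 2.0, 2.0, 2.0, 2.0, 2.0]}}

```text
time: 10.2
position: [0.5113, -0.0688, 0.1531]
tcp_rot: [[0.996, -0.084, -0.001], [-0.084, -0.996, 0.002], [-0.001, -0.002, -1.0]]
wrist_force: [1.3, 3.5, -0.8]
gripper_width: 0.0291
grip_force: 36.1
```

```bash
python3 -c "from h import *;st()"
```

```text
10.2 [ 0.5113 -0.0688  0.1531] M [ 0.619  0.007 -0.069] F [ 1.02 -3.58  0.82] yaw_y -94.83 78.3 36.083016976481304
```

In the tool's units: -0.02 cm / 60 = -0.0003, -0.01 cm / 60 = -0.0002, 0.26 rad / 6.2832 = 0.0414.

>>> {"method": "servo_tool", "body": {"delta_rot": [[0, 0, 0.0064], [0, 0, 0.0127], [0, 0, 0.0191], [0, 0, 0.0255], [0, 0, 0.0318], [0, 0, 0.0382], [0, 0, 0.0414], [0, 0, 0.0414]], "delta_pos": [[0, 0, -0.0002], [0, 0, -0.0003], [0, 0, -0.0003], [0, 0, -0.0003], [0, 0, -0.0003], [0, 0, -0.0003], [0, 0, -0.0003], [0, 0, -0.0003]], "claw": [2.0, 2.0, 2.0, 2.0, 2.0, 2.0, 2.0, 2.0]}}

```text
time: 11.0
position: [0.5119, -0.0688, 0.1532]
tcp_rot: [[0.942, -0.336, 0.001], [-0.336, -0.942, 0.002], [0.0, -0.002, -1.0]]
wrist_force: [3.3, 4.0, -3.3]
gripper_width: 0.0295
grip_force: 42.6
```

```bash
python3 -c "from h import *;st()"
```

```text
11.0 [ 0.5119 -0.0688  0.1532] M [ 0.928  0.293 -0.723] F [ 1.74 -4.88  3.3 ] yaw_y -109.62 93.1 42.63873662450351
```

In the tool's units: 0.12 rad / 6.2832 = 0.0191.

>>> {"method": "servo_tool", "body": {"delta_rot": [[0, 0, 0.0048], [0, 0, 0.0095], [0, 0, 0.0143], [0, 0, 0.0191], [0, 0, 0.0191]], "delta_pos": [[0, 0, 0], [0, 0, 0], [0, 0, 0], [0, 0, 0], [0, 0, 0]], "claw": [2.0, 2.0, 2.0, 2.0, 2.0]}}

```text
time: 11.5
position: [0.5143, -0.0702, 0.1535]
tcp_rot: [[0.895, -0.447, 0.007], [-0.447, -0.895, -0.001], [0.006, -0.002, -1.0]]
wrist_force: [13.6, -1.2, -9.2]
gripper_width: 0.0295
grip_force: 38.8
```

```bash
python3 -c "from h import *;st()"
```

```text
11.5 [ 0.5143 -0.0702  0.1535] M [ 0.972  2.042 -0.709] F [12.66 -5.04  9.33] yaw_y -116.52 100.0 38.814242842490785
```

```bash
python3 - <<'E'
from h import *
t=get_image("top");w=get_image("wrist");s=get_image("side")
cr=lambda i:cv2.resize(i,(400,300),interpolation=cv2.INTER_CUBIC)
c=proj(t,[.51,-.07,.16]).astype(int);c2=proj(s,[.51,-.07,.14]).astype(int)
f=lambda d,c:cr(d["img"][c[1]-36:c[1]+36,c[0]-48:c[0]+48])
cv2.imwrite("pics/c5.png",np.vstack([np.hstack([f(t,c),f(s,c2)]),np.hstack([cr(w["img"]),cr(w["img"][150:270,176:336])])]))
print(c,c2)
I=s["img"].astype(int)[c2[1]-40:c2[1]+40,c2[0]-40:c2[0]+40]
E
```

```text
[279 177] [246 207]
```

View pics/c5.png

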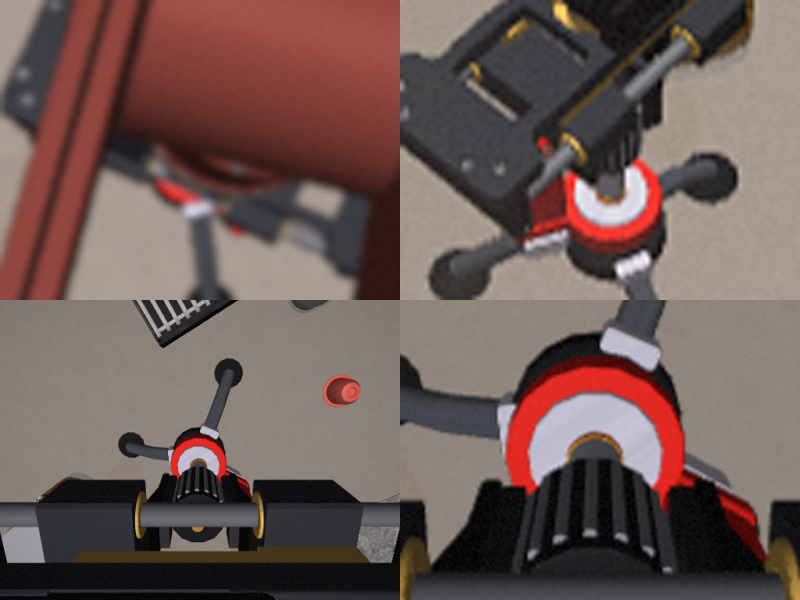

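The side view shows the orange ring sitting right on the collar, and the wrist view shows the finger flat against the paddle. The torque jumped from 0.1 to 0.7 N m, so the lever is on its stop. I'll ease the overpush by about 0.12 rad.

In the tool's units: -0.11 rad / 6.2832 = -0.0175.

>>> {"method": "servo_tool", "body": {"delta_rot": [[0, 0, -0.0048], [0, 0, -0.0095], [0, 0, -0.0143], [0, 0, -0.0175], [0, 0, -0.0175], [0, 0, -0.0175]], "delta_pos": [[0, 0, 0], [0, 0, 0], [0, 0, 0], [0, 0, 0], [0, 0, 0], [0, 0, 0]], "claw": [2.0, 2.0, 2.0, 2.0, 2.0, 2.0]}}

```text
time: 12.25
position: [0.5142, -0.0695, 0.1539]
tcp_rot: [[0.938, -0.346, 0.006], [-0.346, -0.938, 0.001], [0.006, -0.003, -1.0]]
wrist_force: [11.4, 2.2, -6.9]
gripper_width: 0.0292
grip_force: 36.2
```

```bash
python3 - <<'E'
from h import *
st()
w=get_image("wrist");s=get_image("side")
c=proj(s,[.51,-.07,.13]).astype(int);cw=proj(w,[.512,-.07,.11]).astype(int);print(c,cw)
ax=np.array([.5123,-.0698,0])
for a in(-145,-150,-155,-160):
    e=np.array([np.cos(np.radians(a)),np.sin(np.radians(a)),0]);n=np.array([-e[1],e[0],0])*.004
    print(a,"side outer top (ccw,cw edge)",proj(s,ax+.05*e+n+[0,0,.171]).round(1),proj(s,ax+.05*e-n+[0,0,.171]).round(1),"bot .115",proj(s,ax+.05*e+n+[0,0,.115]).round(1),"wrist",proj(w,ax+.05*e+n+[0,0,.115]).round(1))
a=cv2.resize(s["img"][c[1]-20:c[1]+20,c[0]-28:c[0]+12],(400,400),interpolation=cv2.INTER_CUBIC)
b=cv2.resize(w["img"][cw[1]-40:cw[1]+80,cw[0]-40:cw[0]+80],(400,400),interpolation=cv2.INTER_CUBIC)
cv2.imwrite("pics/c6.png",np.hstack([a,b]))
E
```

```text
12.25 [ 0.5142 -0.0695  0.1539] M [ 0.842  1.699 -0.063] F [ 9.92 -6.02  6.92] yaw_y -110.24 93.7 36.169343646615744
[246 210] [255 215]
-145 side outer top (ccw,cw edge) [221.9 208.9] [220.6 205.3] bot .115 [224.3 223.7] wrist [321.  254.2]
-150 side outer top (ccw,cw edge) [221.1 207. ] [220.2 203.4] bot .115 [223.6 221.9] wrist [317.1 259.3]
-155 side outer top (ccw,cw edge) [220.6 205. ] [220.1 201.3] bot .115 [223. 220.] wrist [312.8 264.1]
-160 side outer top (ccw,cw edge) [220.2 203. ] [220.1 199.3] bot .115 [222.7 218.1] wrist [308.1 268.5]
```

View pics/c6.png

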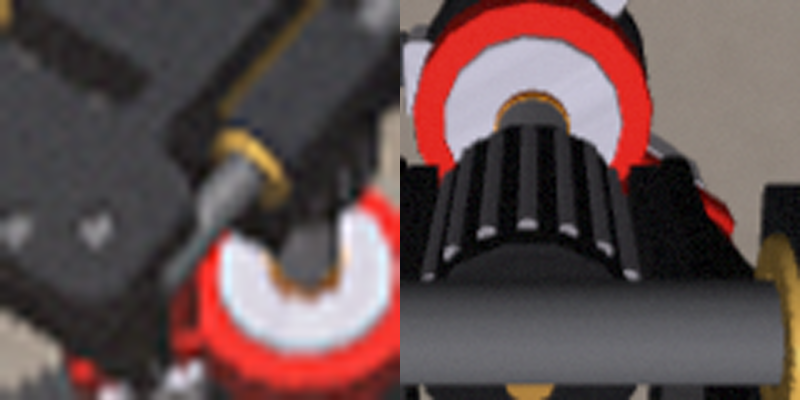

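```bash
python3 - <<'E'
from h import *
w=get_image("wrist");s=get_image("side");ax=np.array([.5123,-.0698])
for n,d,p,zs in(("side",s,(226,227.3),(.095,.1,.105,.11)),("wrist",w,(314,242.5),(.095,.1,.105,.11,.115))):
  for z in zs:
    q=plane(d,*p,z)[:2]-ax;print(n,z,(np.hypot(*q)*1e3).round(1),np.degrees(np.arctan2(q[1],q[0])).round(1))
# initial paddle bottom outer corner in saved side image: crop0 (150,220)
q=[200+150/4-.375,185+220/4-.375]
for z in(.095,.1,.105,.11,.115):
    e=plane(s,*q,z)[:2]-ax;print("init side",z,(np.hypot(*e)*1e3).round(1),np.degrees(np.arctan2(e[1],e[0])).round(1))
for n,d in(("s",s),("w",w)):
    h=cv2.cvtColor(d["img"],cv2.COLOR_BGR2HSV);m=((h[...,0]<6)|(h[...,0]>174))&(h[...,1]>150)&(h[...,2]>70)
    c=proj(d,[*ax,.11]).astype(int);v,u=np.nonzero(m[c[1]-60:c[1]+70,c[0]-70:c[0]+80]);u+=c[0]-70;v+=c[1]-60
    i=u.argmin() if n=="s" else u.argmax();print(n,"extreme red",u[i],v[i])
E
```

```text
side 0.095 47.5 -142.8
side 0.1 48.2 -139.6
side 0.105 48.9 -136.5
side 0.11 49.8 -133.6
wrist 0.095 49.5 -141.9
wrist 0.1 47.6 -140.2
wrist 0.105 45.6 -138.3
wrist 0.11 43.8 -136.3
wrist 0.115 42.0 -134.0
init side 0.095 49.6 -100.1
init side 0.1 51.7 -98.6
init side 0.105 53.8 -97.2
init side 0.11 56.0 -95.9
init side 0.115 58.2 -94.7
s extreme red 225 226
w extreme red 314 240
```

The measured paddle angle is now about −147°, against about −106° at the start. That is a turn of roughly 0.7 rad, which with the 0.7 N m torque fits the lever being on its stop. A small height trim comes next, then a settle.

In the tool's units: 0.05 cm / 60 = 0.0008, 0.03 cm / 60 = 0.0005, 0.03 rad / 6.2832 = 0.0048.

>>> {"method": "servo_tool", "body": {"delta_rot": [[0, 0, 0.0032], [0, 0, 0.0048], [0, 0, 0.0048], [0, 0, 0.0048], [0, 0, 0.0048]], "delta_pos": [[0, 0, 0.0005], [0, 0, 0.0008], [0, 0, 0.0008], [0, 0, 0.0008], [0, 0, 0.0008]], "claw": [2.0, 2.0, 2.0, 2.0, 2.0]}}

```text
time: 12.95
position: [0.5143, -0.0696, 0.1538]
tcp_rot: [[0.928, -0.374, 0.006], [-0.374, -0.928, 0.0], [0.006, -0.003, -1.0]]
wrist_force: [10.4, 1.8, -4.4]
gripper_width: 0.0289
grip_force: 37.4
```

```bash
python3 - <<'E'
from h import *
st();look2()
w=get_image("wrist");h=cv2.cvtColor(w["img"][185:230,230:280],cv2.COLOR_BGR2HSV);m=(h[...,0]>=7)&(h[...,0]<=25)&(h[...,1]>100)&(h[...,2]>70);v,u=np.nonzero(m);print(m.sum(),v.min()+185,v.max()+185)
I=w["img"];print([(r,I[r,253:259].mean(0).astype(int).tolist()) for r in range(198,216)])
cv2.imwrite("pics/f7.png",cv2.resize(I[180:260,215:295],(600,600),interpolation=cv2.INTER_CUBIC))
E
```

```text
12.95 [ 0.5143 -0.0696  0.1538] M [ 0.877  1.52  -0.164] F [ 8.95 -5.5   4.46] yaw_y -111.94 95.4 37.3773077793885
12.95 [ 0.5143 -0.0696  0.1538] [10.4  1.8 -4.4]
RB sum per col [2.46 3.1  2.87 2.91 2.56 2.45 2.46 2.56 2.59 2.3  2.9 ] mean 2.651
row mean BGR [(192, 205, 188, 190), (193, 204, 186, 189), (194, 204, 188, 190), (195, 204, 187, 190), (196, 204, 188, 191), (197, 204, 187, 190), (198, 205, 188, 190), (199, 204, 187, 190), (200, 205, 188, 190), (201, 204, 187, 191), (202, 120, 118, 138), (203, 19, 52, 100), (204, 40, 98, 145), (205, 64, 82, 104), (206, 70, 66, 68)]
58 203 214
[(198, [204, 187, 190]), (199, [204, 187, 190]), (200, [204, 187, 190]), (201, [205, 188, 191]), (202, [127, 124, 142]), (203, [28, 57, 102]), (204, [37, 91, 137]), (205, [62, 80, 103]), (206, [67, 66, 68]), (207, [67, 63, 65]), (208, [68, 64, 66]), (209, [67, 63, 65]), (210, [68, 65, 66]), (211, [68, 64, 66]), (212, [59, 54, 57]), (213, [37, 34, 36]), (214, [26, 22, 25]), (215, [26, 23, 25])]
```

View pics/f7.png

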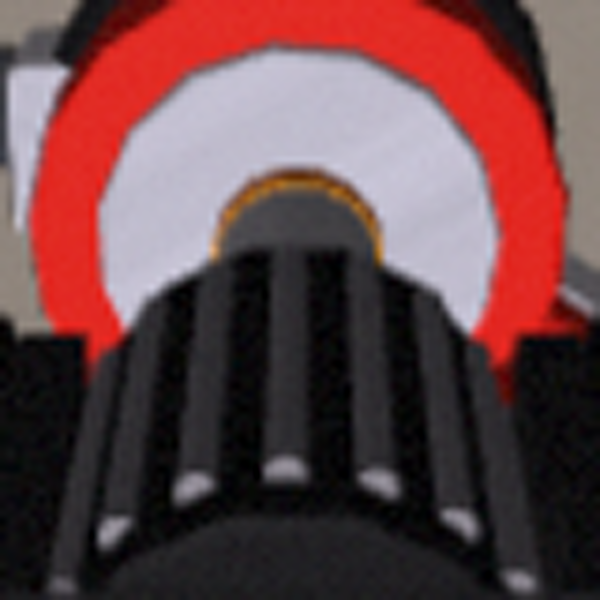

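The final view shows the full orange ring, rows 202–205, standing right on the collar at the same width as when it was on the mark. The knob is still gripped and the finger is still against the lever, so I'm handing in.

```bash
python3 -c "
from cell import *
print(hand_in())"
```

```text
the job is handed in; nothing more can be done
None
```

I handed in the job at about 13 s with the knob gripped, the column at its mark to within about 1 mm, and the red lever judged fully shut. I judged it shut from the turning torque jumping from about 0.1 to 0.7 N m and a measured lever turn of roughly 0.7 rad; the hand-in returned no verdict.

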